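# Feel out the proud hearth stone

## Robot

A 6-joint arm with a two-finger parallel gripper is mounted at the origin on the work surface. World frame = base frame: x ahead of the robot, y to its left, z up, the work surface at z = 0. Lengths are in m, angles in rad, forces in N, time in s.
With the tool pointing down it reaches from about 0.375 to 0.975 m from the base axis. Payload 3.8 kg.
Tool frame: the origin (TCP) lies at the very end of the fingers, on their centre line; the grasp point (between the pads) lies 19 mm behind it; z points along the fingers, x is the direction in which the jaws open and shut, and the axes are right-handed (so a half turn about z gives the same grasp; the last joint's range is limited). The gripper opens to 88 mm and grips with 3 to 60 N. Pads are 18 mm wide; open, the fingers measure 123 mm over their backs; the gripper's body (75 mm by 187 mm) begins 45 mm behind the grasp point.
Start: joints at [1.213, 0.264, 1.604, -0, 1.274, -0.037], TCP at [0.213, 0.641, 0.239] pointing down, gripper open.
Joint ranges: [-2.63, 2.63], [-0.94, 2.18], [0.31, 2.57], [-1.31, 4.45], [0, 2.66], [-2.55, 2.55]. Speed limits (rad/s): [2.57, 2.57, 3.14, 3.14, 3.14, 3.14].

## Interface

Orientations are given as a rotation vector (axis times angle).
In Python, from workcell import r gives the robot as it stands.
- The arm moves only by the tool send_rows, never from a script. Its argument "series" is a list of rows, each an object of numbers: "tx", "ty", "tz": the shift along the tool's x, y, z in m; "rx", "ry", "rz": the turn, a rotation vector about the tool's x, y, z in degrees. In form: [{"tx": .., "ty": .., "tz": .., "rx": .., "ry": .., "rz": ..}, ...]. A call has exactly 5 rows; each row is the pose to reach, as a shift and turn from the pose commanded when the call began, along the tool's axes at that moment; what a row does not reach only later rows make up. A row lasts 1/10 s, in which the tool goes at most 50 mm and 8.59 degrees, less where a joint would pass 70% of its speed; a pose out of reach is approached as far as the arm can. A call with a gripper value outside its range is refused whole. "claw" is the finger opening in m, from 0 to 0.0881, set as the call begins (left out, the last holds). The fingers move at their own pace and stop on an object; the grip force is fixed at half the most. Time passes only in rows, so rows that repeat a pose let the fingers close, or fill a call up. It gives the time, the measured TCP pose, the force and the opening at its end, in the units of the state.
- r.state(): the state, without advancing time (a new reading comes with each control period).
- r.read_camera(name): name is "side" or "top"; returns (picture, depth): 480x640x3 uint8, red, green, blue; 480x640 float32, m along the optical axis (not along the pixel's ray), 0 where there is no reading.
- r.get_calibration(name): a dict with "K" (3x3 intrinsics, pixels), "origin" and "rotation" of the camera in the world. Camera axes: x right, y down, z forward; pixel columns grow to the right and rows downward; lengths in m; the calibration is good to about 2 mm. A picture is of the moment at which its call begins. get_calibration takes no time and is no camera call.
- r.finish_job(): hands the job in, once; it reports no verdict.
Trained networks look in the newest picture that a camera, given by its name, has taken for a name from the list of things; names that differ only in an ending like _2 or _b are one class to them, and where a whole thing is asked for, a point or a joint stands for the part that bears it (a point fixed in the world has none). Each returns a list of dicts, best first, with "score" (0 to 1); they miss things now and then, are a little off and sometimes report something else, mostly with a low value. They report only what shows in the picture. A call takes as long as a camera call. They do not tell look-alikes from the thing itself.
- r.spot_in(camera, label): "location" ([column, row] in pixels, amid what is visible of it).
- r.silhouettes(camera, label): "region" (480x640 bool, what is visible of it) and "location" ([column, row] in pixels, amid what is visible of it).
The state is a dict: "time_s": time; "qpos": joint angles; "joint_vel": joint speeds; "joint_torque": joint torques, N m; "position": TCP position; "ee_rot": TCP orientation; "wrist_force": force on the tool from outside, world axes, zero at the start; "wrist_torque": the same for the moment, N m; "gripper_width": finger opening in m.
Only numpy, scipy, OpenCV 4.12 (cv2) and the standard library are available. Lean on these libraries where they do the work, as an engineer would, in place of code of your own. Each camera call takes 0.05 s, during which the arm holds its last target. There are 200 camera calls.

## Task

One of the four hearth stones in the deck stands proud and would catch the bread peel. Take the feeler by its handle and set its foot gently and upright on the middle of each stone in turn, from left to right, to find the highest one; then flip the red stop behind that stone all the way down and leave the other stops up. Finish with the feeler standing upright on the middle of its black pad, and leave everything else where it is.

Things in the scene. Friction and masses are not known exactly. Their poses are not given: they have to be found in the camera images.
- deck: Fixed hearth deck: steel bed 158 x 356 mm, 8 mm thick; on it a row of four red stones along y and behind them a grey fence. Origin: on the bench under the middle of the row; +x to the fence, away from the robot (yaw within 0.25 rad), +y left. Fence from x = 56 to 88 mm, 52 mm high; 22 mm high rim on the other sides. At least 80 mm behind the fence is free.
- probe: Loose rigid feeler, 116 mm tall, 0.13 to 0.25 kg, standing upright on the black pad at the start: flat round steel foot 36 mm across, 8 mm high; stem 14 mm across; round wooden handle 30 mm across, from 50 to 116 mm above the foot's underside. Origin at the centre of the foot's underside; z runs up the handle.
- pad: Black rubber parking pad for the feeler, a fixed disc 90 mm across and 6 mm thick, right of the deck. Origin at the centre of its underside, on the bench.
- place1 (a point): Point at the middle of the first (leftmost) stone of the deck, counted from the left as the robot sees it, 38 mm above the bench: deck x = 0, deck y = 126 mm. Stones are 100 (x) by 80 (y) mm, fixed. Three of the four have their top 0 to 1 mm above this height and one 5 mm above it; which one differs each time and must be found by touch.
- place2 (a point): Point at the middle of the second stone of the deck, counted from the left as the robot sees it, 38 mm above the bench: deck x = 0, deck y = 42 mm. Stones are 100 (x) by 80 (y) mm, fixed. Three of the four have their top 0 to 1 mm above this height and one 5 mm above it; which one differs each time and must be found by touch.
- place3 (a point): Point at the middle of the third stone of the deck, counted from the left as the robot sees it, 38 mm above the bench: deck x = 0, deck y = -42 mm. Stones are 100 (x) by 80 (y) mm, fixed. Three of the four have their top 0 to 1 mm above this height and one 5 mm above it; which one differs each time and must be found by touch.
- place4 (a point): Point at the middle of the fourth (rightmost) stone of the deck, counted from the left as the robot sees it, 38 mm above the bench: deck x = 0, deck y = -126 mm. Stones are 100 (x) by 80 (y) mm, fixed. Three of the four have their top 0 to 1 mm above this height and one 5 mm above it; which one differs each time and must be found by touch.
- stop1 (a joint): Angle (rad) of the red flip stop of the first (leftmost) place. Hinge along the deck's y, on the fence at deck x = 80 mm, 58 mm above the bench. 0 = up, leaning 0.3 back from the stones on its end stop, held by its weight; grows as it swings towards the stones; 0.3 = vertical, beyond about 0.6 it falls by itself; 1.87 = down, level over the fence and the stone's edge. Under 1 N at its top moves it.
- stop2 (a joint): Angle (rad) of the red flip stop of the second place. Hinge along the deck's y, on the fence at deck x = 80 mm, 58 mm above the bench. 0 = up, leaning 0.3 back from the stones on its end stop, held by its weight; grows as it swings towards the stones; 0.3 = vertical, beyond about 0.6 it falls by itself; 1.87 = down, level over the fence and the stone's edge. Under 1 N at its top moves it.
- stop3 (a joint): Angle (rad) of the red flip stop of the third place. Hinge along the deck's y, on the fence at deck x = 80 mm, 58 mm above the bench. 0 = up, leaning 0.3 back from the stones on its end stop, held by its weight; grows as it swings towards the stones; 0.3 = vertical, beyond about 0.6 it falls by itself; 1.87 = down, level over the fence and the stone's edge. Under 1 N at its top moves it.
- stop4 (a joint): Angle (rad) of the red flip stop of the fourth (rightmost) place. Hinge along the deck's y, on the fence at deck x = 80 mm, 58 mm above the bench. 0 = up, leaning 0.3 back from the stones on its end stop, held by its weight; grows as it swings towards the stones; 0.3 = vertical, beyond about 0.6 it falls by itself; 1.87 = down, level over the fence and the stone's edge. Under 1 N at its top moves it.
- stop1_tip (a point): Middle of the free end of the red flip stop of the first (leftmost) place: a steel leaf 40 mm wide (deck y), 6 mm thick, reaching 67 mm from its hinge, with a round 10 mm bead at this end. When up this point lies about 20 mm farther from the robot than the hinge and 122 mm above the bench.
- stop2_tip (a point): Middle of the free end of the red flip stop of the second place: a steel leaf 40 mm wide (deck y), 6 mm thick, reaching 67 mm from its hinge, with a round 10 mm bead at this end. When up this point lies about 20 mm farther from the robot than the hinge and 122 mm above the bench.
- stop3_tip (a point): Middle of the free end of the red flip stop of the third place: a steel leaf 40 mm wide (deck y), 6 mm thick, reaching 67 mm from its hinge, with a round 10 mm bead at this end. When up this point lies about 20 mm farther from the robot than the hinge and 122 mm above the bench.
- stop4_tip (a point): Middle of the free end of the red flip stop of the fourth (rightmost) place: a steel leaf 40 mm wide (deck y), 6 mm thick, reaching 67 mm from its hinge, with a round 10 mm bead at this end. When up this point lies about 20 mm farther from the robot than the hinge and 122 mm above the bench.
- mug: White mug, 84 mm across, 85 mm high. Loose bystander, to be left alone. Origin at its underside or middle.
- bowl: White bowl, 150 mm across, 55 mm high. Loose bystander, to be left alone. Origin at its underside or middle.
- brush: Bench brush, about 220 mm long, lying left of the deck. Loose bystander, to be left alone. Origin at its underside or middle.
- jar: Glass jar with brass lid, 76 mm across, 120 mm high, right of the pad. Loose bystander, to be left alone. Origin at its underside or middle.
- loaf: Round brown loaf, 144 mm across, 56 mm high. Loose bystander, to be left alone. Origin at its underside or middle.
There are look-alikes about, which are no part of the job. Of the things like the pad, leave any that is green; of the rest the smaller one is meant.

How it is judged:
By the outcome, as a careful person would: the job done as asked, in the order asked, and still so for the second after the job is handed in, with the robot touching nothing.
It also fails if it takes over 67 s, if anything falls off the work surface, if the arm or the gripper's body presses on something with over 40 N, if the wrist force passes 120 N, or if a joint passes its speed limit or range.

## Working session

There is one attempt and no reset: what is moved stays moved. The work goes in short steps, Python scripts to look and compute and a tool call to move; the robot and the scene stay as the last step left them, time stands still between calls to the robot, and variables do not carry over. Pictures are saved under pics/ and viewed, about 8 in all and at most 12, crops included, and the job is handed in when it is done.

Besides the shell and the picture viewer there is one more tool, called after "Call:" as name(argument=value, ...) on one line, values as JSON. send_rows: Moves the arm, as the interface text tells. Its arguments: {"type":"object","properties":{"series":{"type":"array"},"claw":{"type":"number"}},"required":["series"]}

```bash
mkdir -p pics; ls
cat > h.py <<'E'
import numpy as np, cv2
from workcell import r
def cam(n):
    im,d=r.read_camera(n); return im,d,r.get_calibration(n)
def pt(c,u,v,d):
    K=np.array(c["K"]);R=np.array(c["rotation"]);o=np.array(c["origin"])
    return o+R@(np.array([(u-K[0,2])/K[0,0],(v-K[1,2])/K[1,1],1])*d)
def proj(c,p):
    K=np.array(c["K"]);R=np.array(c["rotation"]);o=np.array(c["origin"])
    q=K@(R.T@(np.array(p)-o)); return q[:2]/q[2]
def cloud(c,d):
    K=np.array(c["K"]);R=np.array(c["rotation"]);o=np.array(c["origin"])
    v,u=np.mgrid[:480,:640]
    P=np.stack([(u-K[0,2])/K[0,0]*d,(v-K[1,2])/K[1,1]*d,d],-1)
    return P@R.T+o
E
python3 - <<'E'
from h import *
for n in("side","top"):
    im,d,c=cam(n); cv2.imwrite(f"pics/{n}0.png",im[:,:,::-1]); np.savez(f"{n}0.npz",im=im,d=d)
    print(n,c)
    for l in("probe","pad","deck","stop1","mug","jar","brush","loaf","bowl"):
        print(l,[(np.round(x["location"],0),round(x["score"],2)) for x in r.spot_in(n,l)])
print(r.state())
E
```

```text
pics
side {'K': array([[529.96514702,   0.        , 316.49257744],
       [  0.        , 529.96514702, 231.04043217],
       [  0.        ,   0.        ,   1.        ]]), 'origin': array([ 0.31728067, -0.7557032 ,  0.98536315]), 'rotation': array([-2.39916135,  0.24386702, -0.11232168])}
probe [(array([326., 388.]), 0.83), (array([309., 132.]), 0.36), (array([370., 239.]), 0.18), (array([395., 269.]), 0.15)]
pad [(array([239., 406.]), 0.79), (array([320., 412.]), 0.73), (array([274., 466.]), 0.56)]
deck [(array([358., 258.]), 0.61)]
stop1 [(array([392., 271.]), 0.92), (array([361., 215.]), 0.88), (array([350., 190.]), 0.74), (array([372., 242.]), 0.63), (array([358., 256.]), 0.39)]
mug [(array([310., 132.]), 0.7)]
jar [(array([425., 440.]), 0.78), (array([265., 168.]), 0.64)]
brush [(array([264., 170.]), 0.88)]
loaf [(array([432., 358.]), 0.64), (array([393., 268.]), 0.61), (array([357., 254.]), 0.52), (array([312., 132.]), 0.38)]
bowl [(array([364., 148.]), 0.73)]
top {'K': array([[525.22941084,   0.        , 315.4721816 ],
       [  0.        , 525.22941084, 239.88808302],
       [
[... 654 characters left out ...]
76)]
{'time_s': 1.0, 'qpos': array([ 1.21312154e+00,  2.63889768e-01,  1.60400428e+00, -1.05552835e-05,
        1.27369392e+00, -3.68821233e-02]), 'joint_vel': array([ 6.78262515e-05,  1.06406561e-03,  6.37215083e-04,  4.64165845e-04,
       -1.78525232e-03,  2.68966172e-03]), 'joint_torque': array([ 1.46594180e-04, -5.02059138e+01, -3.57272780e+01,  7.27985543e-02,
        1.78670901e-02,  6.73999352e-06]), 'position': array([0.21283198, 0.64056264, 0.23871031]), 'ee_rot': array([2.54770487e+00, 1.83814251e+00, 1.49193595e-05]), 'wrist_force': array([-0.27892416, -0.07852554, -0.54914278]), 'wrist_torque': array([ 0.00251863, -0.07973052, -0.00543816]), 'gripper_width': 0.08815493265830329}
```

View pictures.

```bash
sed -i 's/R=np.array(c\["rotation"\])/R=cv2.Rodrigues(np.array(c["rotation"]))[0]/' h.py
python3 - <<'E'
import cv2
a=cv2.imread("pics/top0.png")[120:345,100:540]; b=cv2.imread("pics/side0.png")[100:480,200:480]
cv2.imwrite("pics/t1.png",cv2.resize(a,(800,409),interpolation=2)); cv2.imwrite("pics/s1.png",cv2.resize(b,(442,600),interpolation=2))
E
```

```text
(no output)
```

View pics/t1.png

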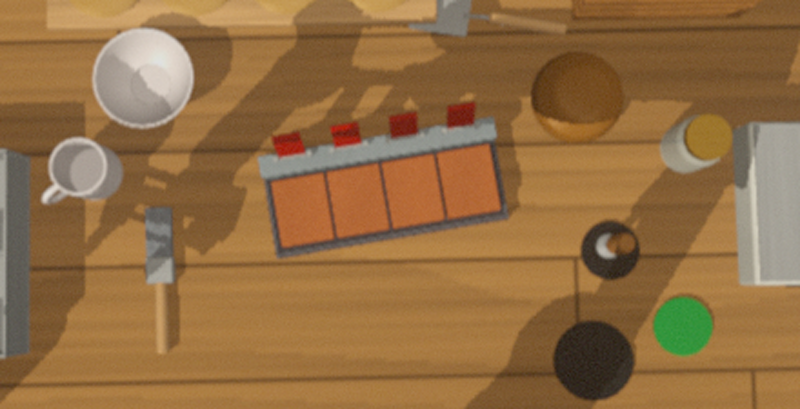

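View pics/s1.png

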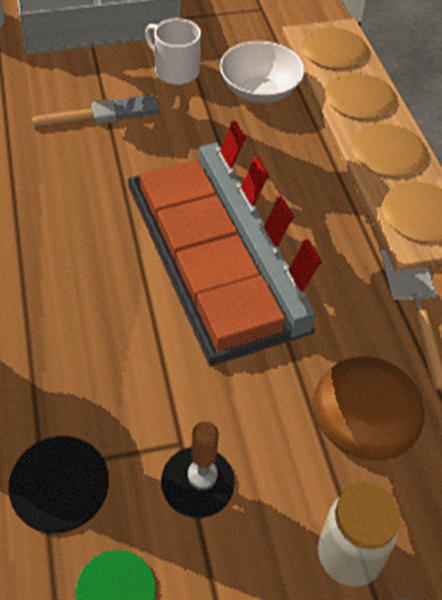

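Top view: the small black pad at (436,259) carries the feeler (handle top ~(441,253)). The pad-like things are the small black one, the large black one at (426,319) and the green one at (475,300). The smaller black one is meant, and the crop above confirms it. The deck is around (310,207) and yawed a little, with four red stops behind it.

```bash
cat > m.py <<'E'
from h import *
from scipy.optimize import least_squares
for n in("top","side"):
    z=np.load(f"{n}0.npz");im=z["im"];d=z["d"];c=r.get_calibration(n);P=cloud(c,d)
    hsv=cv2.cvtColor(im,cv2.COLOR_RGB2HSV).astype(int)
    ok=d>0
    bench=ok&(P[...,0]>.3)&(P[...,0]<.8)&(abs(P[...,1])<.4)
    print(n,"bench z median",np.median(P[bench][:,2]))
    near=bench&(P[...,0]<.7)&(P[...,0]>.42)&(abs(P[...,1])<.22)
    st=near&(hsv[...,0]<14)&(hsv[...,1]>150)&(P[...,2]>.030)&(P[...,2]<.050)
    st=cv2.morphologyEx(st.astype(np.uint8),cv2.MORPH_OPEN,np.ones((3,3)))
    k,l,s,_=cv2.connectedComponentsWithStats(st); 
    big=[i for i in range(1,k) if s[i,4]>150]
    m=np.isin(l,big);Q=P[m]
    rc=cv2.minAreaRect((Q[:,:2]*1000).astype(np.float32)); print("stones z",np.median(Q[:,2]),"rect mm",rc,Q.mean(0),len(Q))
    # fence top points
    f=near&(P[...,2]>.046)&(P[...,2]<.058)&(hsv[...,1]<90)
    f=cv2.morphologyEx(f.astype(np.uint8),cv2.MORPH_OPEN,np.ones((2,2)))>0
    Q=P[f]; print("fence",cv2.minAreaRect((Q[:,:2]*1000).astype(np.float32)),np.median(Q,0),len(Q))
    # red stops
    rd=bench&((hsv[...,0]<5)|(hsv[...,0]>172))&(hsv[...,1]>200)&(P[...,2]>.06)&(P[...,2]<.14)
    k,l,s,_=cv2.connectedComponentsWithStats(rd.astype(np.uint8))
    for i in range(1,k):
        if s[i,4]>15:
            Q=P[l==i]; t=Q[Q[:,2]>Q[:,2].max()-.012]; print("stop",np.round(t.mean(0),4),round(Q[:,2].max(),4),s[i,4])
    # pad and handle
    reg=ok&(abs(P[...,0]-.37)<.12)&(abs(P[...,1]+.31)<.1)
    pm=reg&(hsv[...,2]<75)&(P[...,2]<.02)
    k,l,s,_=cv2.connectedComponentsWithStats(pm.astype(np.uint8)); 
    for i in range(1,k):
        if s[i,4]>200:
            Q=P[l==i]; print("pad?",cv2.minEnclosingCircle((Q[:,:2]*1000).astype(np.float32)),np.median(Q[:,2]),s[i,4])
    hm=reg&(P[...,2]>.05)&(P[...,2]<.14); Q=P[hm]; print("handle",Q.mean(0),Q.min(0),Q.max(0),len(Q))
    T=Q[Q[:,2]>.109]; print("top",T.mean(0),T.min(0),T.max(0),len(T))
    def cyl(p): return np.hypot(Q[:,0]-p[0],Q[:,1]-p[1])-.015
    S=Q[Q[:,2]<.108]
    if len(S)>10:
        q=least_squares(lambda p:np.hypot(S[:,0]-p[0],S[:,1]-p[1])-.015,Q.mean(0)[:2],loss="soft_l1",f_scale=.002); print("cyl",q.x,q.cost)
E
python3 m.py
```

```text
top bench z median 0.0019848547149124984
stones z 0.039586309953411614 rect mm ((525.1008911132812, 4.9314727783203125), (99.31139373779297, 332.00994873046875), 8.588644027709961) [0.5244648  0.00519135 0.03976696] 4184
fence ((504.6381530761719, -4.9575042724609375), (216.11573791503906, 362.1159362792969), 9.199381828308105) [0.59118931 0.01080711 0.05179043] 1127
stop [ 0.6395 -0.1051  0.1201] 0.1259 72
stop [ 0.6261 -0.0193  0.1207] 0.1252 35
stop [0.6133 0.0665 0.1215] 0.1257 90
stop [0.601  0.1433 0.1207] 0.128 105
pad? ((436.2113037109375, -335.7445373535156), 43.306419372558594) 0.006151076576252024 459
pad? ((271.13763427734375, -303.10400390625), 59.616703033447266) 0.00858895837427709 1050
handle [ 0.44319147 -0.32677938  0.11029962] [ 0.42924021 -0.34456134  0.06083979] [ 0.45783878 -0.31588204  0.12791186] 157
top [ 0.44362151 -0.32962645  0.12056007] [ 0.43053166 -0.34456134  0.11028531] [ 0.45694676 -0.31627849  0.12791186] 110
cyl [ 0.44420684 -0.33168687] 5.569501909500362e-06
side bench z median 5.646703562089961e-05
stones z 0.03797520417897321 rect mm ((524.02337
[... 228 characters left out ...]
60498046875) [ 0.59606622 -0.01457878  0.05084425] 1349
stop [0.6009 0.1415 0.1183] 0.1235 238
stop [0.6137 0.0589 0.1191] 0.1256 268
stop [ 0.6262 -0.0256  0.119 ] 0.124 307
stop [ 0.6388 -0.1079  0.1186] 0.1239 338
pad? ((286.9007568359375, -287.7704162597656), 84.26729583740234) 0.006919581728066282 2263
pad? ((426.2073974609375, -348.67718505859375), 60.642547607421875) 0.004689576538044027 1303
handle [ 0.44065717 -0.33854935  0.10251054] [ 0.42759587 -0.34812273  0.054938  ] [ 0.45689952 -0.31711927  0.12460156] 420
top [ 0.44175648 -0.33508382  0.11843447] [ 0.42816328 -0.34755784  0.10904121] [ 0.45689952 -0.31711927  0.12460156] 226
cyl [ 0.44283574 -0.33127809] 4.13964296532384e-05
```

```bash
cat >> h.py <<'E'
def go(p=None,yaw=None,s=None):
    "tool-frame shift (mm) and rz (deg) from the present pose to world p, tool-x yaw (rad), tool down"
    s=s or r.state(); R=cv2.Rodrigues(s["ee_rot"])[0]
    t=R.T@(np.array(p)-s["position"]); 
    Rd=np.array([[np.cos(yaw),np.sin(yaw),0],[np.sin(yaw),-np.cos(yaw),0],[0,0,-1]]).T
    Rd=np.array([[np.cos(yaw),np.sin(yaw),0],[np.sin(yaw),-np.cos(yaw),0],[0,0,-1]])
    print("shift mm",np.round(t*1000,1),"rot deg",np.round(np.degrees(cv2.Rodrigues(R.T@Rd)[0].ravel()),2))
def dk(x,y,z,o=(.5245,.0045),a=.150):
    return np.array([o[0]+x*np.cos(a)-y*np.sin(a),o[1]+x*np.sin(a)+y*np.cos(a),z])
E
python3 - <<'E'
from h import *
from scipy.optimize import least_squares
for n in("top","side"):
    z=np.load(f"{n}0.npz");im=z["im"];d=z["d"];c=r.get_calibration(n);P=cloud(c,d)
    for y in(.126,.042,-.042,-.126):
        q=dk(0,y,0);m=(d>0)&(abs(P[...,0]-q[0])<.03)&(abs(P[...,1]-q[1])<.03);print(round(np.median(P[m][:,2])*1e3,2),end=" ")
    # pad: maximise dark-inside/bright-outside along circle at z=6mm
    g=cv2.GaussianBlur(cv2.cvtColor(im,cv2.COLOR_RGB2GRAY),(3,3),0).astype(float)
    t=np.linspace(0,2*np.pi,90)
    def sc(x,y):
        s=[]
        for rr in(.041,.049):
            u=np.array([proj(c,(x+rr*np.cos(a),y+rr*np.sin(a),.006)) for a in t]).astype(np.float32)
            s.append(cv2.remap(g.astype(np.float32),u[:,:1],u[:,1:],1).ravel())
        return np.mean(np.clip(s[1]-s[0],-30,30))
    b=max((sc(x,y),x,y) for x in np.arange(.424,.452,.002) for y in np.arange(-.352,-.318,.002)); print(n,"pad",b)
go((.45,.40,.25),.15)
E
```

```text
38.85 39.45 38.13 43.35 top pad (np.float32(29.750162), np.float64(0.438), np.float64(-0.33599999999999997))
37.14 37.83 36.89 41.88 side pad (np.float32(27.4921), np.float64(0.438), np.float64(-0.33599999999999997))
shift mm [-153.5  300.9  -11.3] rot deg [ 0.   -0.   63.03]
```

Call:
send_rows(series=[{"tx": -0.02, "ty": 0.04, "tz": -0.002, "rz": 8}, {"tx": -0.04, "ty": 0.08, "tz": -0.004, "rz": 16}, {"tx": -0.06, "ty": 0.12, "tz": -0.005, "rz": 24}, {"tx": -0.08, "ty": 0.16, "tz": -0.007, "rz": 32}, {"tx": -0.1, "ty": 0.2, "tz": -0.01, "rz": 40}], claw=0.0881)

```text
invalid input
```

```bash
python3 -c "
from h import *
go((.46,.25,.22),.15)"
```

```text
shift mm [-292.7  357.7   18.7] rot deg [ 0.   -0.   63.03]
```

Call:
send_rows(series=[{"tx": -0.02, "ty": 0.04, "tz": -0.002, "rx": 0, "ry": 0, "rz": 8}, {"tx": -0.04, "ty": 0.08, "tz": -0.004, "rx": 0, "ry": 0, "rz": 16}, {"tx": -0.06, "ty": 0.12, "tz": -0.005, "rx": 0, "ry": 0, "rz": 24}, {"tx": -0.08, "ty": 0.16, "tz": -0.007, "rx": 0, "ry": 0, "rz": 32}, {"tx": -0.1, "ty": 0.2, "tz": -0.01, "rx": 0, "ry": 0, "rz": 40}], claw=0.088)

```text
time_s: 1.5
position: [0.372, 0.4812, 0.2488]
ee_rot: [-3.025, -0.848, -0.0]
wrist_force: [-0.5, -0.6, -0.7]
gripper_width: 0.0875
```

```bash
python3 -c "
from h import *
go((.46,.25,.22),.15)"
```

```text
shift mm [-45.  243.3  28.8] rot deg [-0.000e+00 -1.000e-02  2.272e+01]
```

Call:
send_rows(series=[{"tx": -0.009, "ty": 0.048, "tz": 0.006, "rx": 0, "ry": 0, "rz": 5}, {"tx": -0.018, "ty": 0.096, "tz": 0.012, "rx": 0, "ry": 0, "rz": 10}, {"tx": -0.027, "ty": 0.144, "tz": 0.018, "rx": 0, "ry": 0, "rz": 15}, {"tx": -0.036, "ty": 0.192, "tz": 0.024, "rx": 0, "ry": 0, "rz": 20}, {"tx": -0.045, "ty": 0.24, "tz": 0.03, "rx": 0, "ry": 0, "rz": 22.9}])

```text
time_s: 2.0
position: [0.4591, 0.2528, 0.2188]
ee_rot: [-3.133, -0.235, -0.001]
wrist_force: [0.6, 0.3, -0.1]
gripper_width: 0.0878
```

```bash
python3 -c "
from h import *
go((.4435,-.3315,.2),.15)"
```

```text
shift mm [-102.5  575.5   18.6] rot deg [-0.01 -0.05 -0.02]
```

Call:
send_rows(series=[{"tx": -0.008, "ty": 0.046, "tz": 0, "rx": 0, "ry": 0, "rz": 0}, {"tx": -0.016, "ty": 0.092, "tz": 0, "rx": 0, "ry": 0, "rz": 0}, {"tx": -0.024, "ty": 0.138, "tz": 0, "rx": 0, "ry": 0, "rz": 0}, {"tx": -0.032, "ty": 0.184, "tz": 0, "rx": 0, "ry": 0, "rz": 0}, {"tx": -0.041, "ty": 0.23, "tz": 0, "rx": 0, "ry": 0, "rz": 0}])

```text
time_s: 2.5
position: [0.4528, 0.0193, 0.2191]
ee_rot: [3.132, 0.239, 0.002]
wrist_force: [0.2, -0.4, -0.5]
gripper_width: 0.0879
```

Call:
send_rows(series=[{"tx": -0.008, "ty": 0.046, "tz": 0, "rx": 0, "ry": 0, "rz": 0}, {"tx": -0.016, "ty": 0.092, "tz": 0, "rx": 0, "ry": 0, "rz": 0}, {"tx": -0.024, "ty": 0.138, "tz": 0, "rx": 0, "ry": 0, "rz": 0}, {"tx": -0.032, "ty": 0.184, "tz": 0, "rx": 0, "ry": 0, "rz": 0}, {"tx": -0.041, "ty": 0.23, "tz": 0, "rx": 0, "ry": 0, "rz": 0}])

```text
time_s: 3.0
position: [0.4471, -0.2145, 0.2192]
ee_rot: [3.132, 0.238, 0.002]
wrist_force: [0.9, 0.7, 0.4]
gripper_width: 0.0882
```

Call:
send_rows(series=[{"tx": -0.006, "ty": 0.04, "tz": 0.005, "rx": 0, "ry": 0, "rz": 0}, {"tx": -0.012, "ty": 0.08, "tz": 0.01, "rx": 0, "ry": 0, "rz": 0}, {"tx": -0.018, "ty": 0.105, "tz": 0.014, "rx": 0, "ry": 0, "rz": 0}, {"tx": -0.0205, "ty": 0.1155, "tz": 0.0185, "rx": 0, "ry": 0, "rz": 0}, {"tx": -0.0205, "ty": 0.1155, "tz": 0.0185, "rx": 0, "ry": 0, "rz": 0}])

```text
time_s: 3.5
position: [0.4439, -0.3303, 0.1993]
ee_rot: [-3.131, -0.236, 0.002]
wrist_force: [-0.6, -0.0, -0.9]
gripper_width: 0.0884
```

```bash
python3 -c "
from h import *
go((.4435,-.3315,.076),.15)"
```

```text
shift mm [ -0.5   1.3 123.3] rot deg [-0.08  0.06  0.01]
```

Call:
send_rows(series=[{"tx": 0, "ty": 0.001, "tz": 0.03, "rx": 0, "ry": 0, "rz": 0}, {"tx": 0, "ty": 0.001, "tz": 0.06, "rx": 0, "ry": 0, "rz": 0}, {"tx": 0, "ty": 0.001, "tz": 0.09, "rx": 0, "ry": 0, "rz": 0}, {"tx": 0, "ty": 0.001, "tz": 0.115, "rx": 0, "ry": 0, "rz": 0}, {"tx": 0, "ty": 0.001, "tz": 0.123, "rx": 0, "ry": 0, "rz": 0}])

```text
time_s: 4.0
position: [0.4432, -0.3275, 0.0745]
ee_rot: [-3.128, -0.241, 0.006]
wrist_force: [-0.3, 0.9, 0.0]
gripper_width: 0.0881
```

Call:
send_rows(series=[{"tx": 0, "ty": 0, "tz": 0, "rx": 0, "ry": 0, "rz": 0}, {"tx": 0, "ty": 0, "tz": 0, "rx": 0, "ry": 0, "rz": 0}, {"tx": 0, "ty": 0, "tz": 0, "rx": 0, "ry": 0, "rz": 0}, {"tx": 0, "ty": 0, "tz": 0, "rx": 0, "ry": 0, "rz": 0}, {"tx": 0, "ty": 0, "tz": 0, "rx": 0, "ry": 0, "rz": 0}], claw=0.02)

```text
time_s: 4.5
position: [0.4453, -0.3312, 0.0783]
ee_rot: [3.131, 0.239, 0.002]
wrist_force: [0.1, -0.1, -0.2]
gripper_width: 0.05
```

Call:
send_rows(series=[{"tx": 0, "ty": 0, "tz": 0, "rx": 0, "ry": 0, "rz": 0}, {"tx": 0, "ty": 0, "tz": 0, "rx": 0, "ry": 0, "rz": 0}, {"tx": 0, "ty": 0, "tz": 0, "rx": 0, "ry": 0, "rz": 0}, {"tx": 0, "ty": 0, "tz": 0, "rx": 0, "ry": 0, "rz": 0}, {"tx": 0, "ty": 0, "tz": 0, "rx": 0, "ry": 0, "rz": 0}])

```text
time_s: 5.0
position: [0.4445, -0.3308, 0.0773]
ee_rot: [3.132, 0.239, -0.0]
wrist_force: [-1.4, -0.3, 1.4]
gripper_width: 0.0293
```

```bash
python3 -c "
from h import *
s=r.state();print(s)
im,d,c=cam('side');u=proj(c,s['position']).astype(int);print(u)
cv2.imwrite('pics/g.png',cv2.resize(im[u[1]-90:u[1]+60,u[0]-90:u[0]+90,::-1],None,fx=3,fy=3,interpolation=2))"
```

```text
{'time_s': 5.0, 'qpos': array([-6.84607139e-01,  1.93468037e-01,  2.01168452e+00, -2.83676666e-04,
        9.36644848e-01, -8.36598149e-01]), 'joint_vel': array([-8.77960773e-05,  3.44032828e-04, -1.63816109e-03, -2.16552940e-04,
        3.31099475e-04,  2.34412255e-03]), 'joint_torque': array([ 4.76543773e-01, -3.98537421e+01, -2.97578251e+01,  2.97472095e-01,
       -2.27306304e-01,  1.64458725e-03]), 'position': array([ 0.44454283, -0.33084223,  0.0772826 ]), 'ee_rot': array([ 3.13248076e+00,  2.38778612e-01, -4.80418751e-04]), 'wrist_force': array([-1.36773461, -0.31916657,  1.35725852]), 'wrist_torque': array([-0.07876697,  0.32694009,  0.03693433]), 'gripper_width': 0.029316773449281963}
[329 383]
```

View pics/g.png

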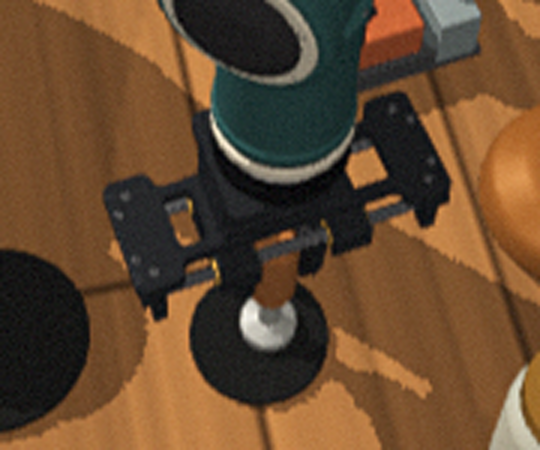

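The jaws hold the handle (opening 29 mm), and the foot stands on the pad. I'll lift it next.

Call:
send_rows(series=[{"tx": 0, "ty": 0, "tz": -0.01, "rx": 0, "ry": 0, "rz": 0}, {"tx": 0, "ty": 0, "tz": -0.03, "rx": 0, "ry": 0, "rz": 0}, {"tx": 0, "ty": 0, "tz": -0.055, "rx": 0, "ry": 0, "rz": 0}, {"tx": 0, "ty": 0, "tz": -0.075, "rx": 0, "ry": 0, "rz": 0}, {"tx": 0, "ty": 0, "tz": -0.08, "rx": 0, "ry": 0, "rz": 0}])

```text
time_s: 5.55
position: [0.4462, -0.3317, 0.1602]
ee_rot: [3.129, 0.239, 0.006]
wrist_force: [0.4, -0.7, -1.7]
gripper_width: 0.0288
```

```bash
python3 -c "
from h import *
print(r.state()['wrist_force'],r.state()['gripper_width'])
go(dk(0,.126,.135),.15)"
```

```text
[ 0.36270488 -0.65881409 -1.70485996] 0.028798597099450374
shift mm [ 128.6 -446.6   24.1] rot deg [ 0.2  -0.2   0.13]
```

Call:
send_rows(series=[{"tx": 0.006, "ty": -0.02, "tz": 0, "rx": 0, "ry": 0, "rz": 0}, {"tx": 0.017, "ty": -0.06, "tz": 0, "rx": 0, "ry": 0, "rz": 0}, {"tx": 0.029, "ty": -0.1, "tz": 0, "rx": 0, "ry": 0, "rz": 0}, {"tx": 0.04, "ty": -0.14, "tz": 0, "rx": 0, "ry": 0, "rz": 0}, {"tx": 0.052, "ty": -0.18, "tz": 0, "rx": 0, "ry": 0, "rz": 0}])

```text
time_s: 6.05
position: [0.468, -0.1432, 0.1563]
ee_rot: [-3.132, -0.238, 0.002]
wrist_force: [0.6, 0.6, -1.7]
gripper_width: 0.0292
```

Call:
send_rows(series=[{"tx": 0.012, "ty": -0.04, "tz": 0, "rx": 0, "ry": 0, "rz": 0}, {"tx": 0.024, "ty": -0.08, "tz": 0, "rx": 0, "ry": 0, "rz": 0}, {"tx": 0.036, "ty": -0.12, "tz": 0, "rx": 0, "ry": 0, "rz": 0}, {"tx": 0.048, "ty": -0.16, "tz": 0, "rx": 0, "ry": 0, "rz": 0}, {"tx": 0.058, "ty": -0.2, "tz": 0, "rx": 0, "ry": 0, "rz": 0}])

```text
time_s: 6.55
position: [0.4953, 0.0633, 0.1565]
ee_rot: [-3.132, -0.239, 0.001]
wrist_force: [0.5, -0.1, -2.3]
gripper_width: 0.0294
```

```bash
python3 -c "
from h import *
go(dk(0,.126,.122),.15)"
```

```text
shift mm [ 20.3 -63.4  34.4] rot deg [-0.01  0.05  0.13]
```

Call:
send_rows(series=[{"tx": 0.01, "ty": -0.03, "tz": 0.004, "rx": 0, "ry": 0, "rz": 0}, {"tx": 0.018, "ty": -0.055, "tz": 0.012, "rx": 0, "ry": 0, "rz": 0}, {"tx": 0.02, "ty": -0.063, "tz": 0.024, "rx": 0, "ry": 0, "rz": 0}, {"tx": 0.02, "ty": -0.063, "tz": 0.034, "rx": 0, "ry": 0, "rz": 0}, {"tx": 0.02, "ty": -0.063, "tz": 0.034, "rx": 0, "ry": 0, "rz": 0}])

```text
time_s: 7.05
position: [0.5037, 0.1257, 0.1204]
ee_rot: [3.131, 0.239, -0.009]
wrist_force: [-1.0, 0.1, -1.1]
gripper_width: 0.029
```

```bash
python3 -c "
from h import *
print([r.state()['wrist_force'].round(2)])
go(dk(0,.126,.117),.15)"
```

```text
[array([-0.97,  0.11, -1.05])]
shift mm [ 2.5 -3.   3.4] rot deg [0.04 0.32 0.14]
```

Call:
send_rows(series=[{"tx": 0.001, "ty": -0.002, "tz": 0.002, "rx": 0, "ry": 0, "rz": 0}, {"tx": 0.001, "ty": -0.003, "tz": 0.004, "rx": 0, "ry": 0, "rz": 0}, {"tx": 0.001, "ty": -0.003, "tz": 0.005, "rx": 0, "ry": 0, "rz": 0}, {"tx": 0.001, "ty": -0.003, "tz": 0.006, "rx": 0, "ry": 0, "rz": 0}, {"tx": 0.001, "ty": -0.003, "tz": 0.006, "rx": 0, "ry": 0, "rz": 0}])

```text
time_s: 7.55
position: [0.5067, 0.1297, 0.1174]
ee_rot: [3.133, 0.238, 0.0]
wrist_force: [0.0, 0.7, -2.0]
gripper_width: 0.0292
```

Call:
send_rows(series=[{"tx": 0, "ty": 0, "tz": 0.0004, "rx": 0, "ry": 0, "rz": 0}, {"tx": 0, "ty": 0, "tz": 0.0008, "rx": 0, "ry": 0, "rz": 0}, {"tx": 0, "ty": 0, "tz": 0.0012, "rx": 0, "ry": 0, "rz": 0}, {"tx": 0, "ty": 0, "tz": 0.0016, "rx": 0, "ry": 0, "rz": 0}, {"tx": 0, "ty": 0, "tz": 0.002, "rx": 0, "ry": 0, "rz": 0}])

```text
time_s: 8.05
position: [0.5065, 0.13, 0.1152]
ee_rot: [3.132, 0.239, -0.0]
wrist_force: [0.0, -0.8, -2.2]
gripper_width: 0.0291
```

```bash
python3 -c "
from h import *
s=r.state();print(s['wrist_force'].round(2),s['joint_torque'])
go(dk(0,.126,.117),.15)"
```

```text
[ 0.   -0.79 -2.21] [-6.06739035e-03 -3.75545454e+01 -3.24305212e+01  6.32789056e-02
  2.02617352e-02 -7.22059076e-05]
shift mm [-1.   0.8 -1.8] rot deg [0.   0.   0.13]
```

Still free at TCP 115.2. I'll go on in small steps.

Call:
send_rows(series=[{"tx": 0, "ty": 0, "tz": 0.0006, "rx": 0, "ry": 0, "rz": 0}, {"tx": 0, "ty": 0, "tz": 0.0012, "rx": 0, "ry": 0, "rz": 0}, {"tx": 0, "ty": 0, "tz": 0.0018, "rx": 0, "ry": 0, "rz": 0}, {"tx": 0, "ty": 0, "tz": 0.0024, "rx": 0, "ry": 0, "rz": 0}, {"tx": 0, "ty": 0, "tz": 0.003, "rx": 0, "ry": 0, "rz": 0}])

```text
time_s: 8.55
position: [0.5066, 0.13, 0.1121]
ee_rot: [3.132, 0.239, -0.0]
wrist_force: [-0.5, -0.0, -2.4]
gripper_width: 0.0291
```

Call:
send_rows(series=[{"tx": 0, "ty": 0, "tz": 0.0003, "rx": 0, "ry": 0, "rz": 0}, {"tx": 0, "ty": 0, "tz": 0.0006, "rx": 0, "ry": 0, "rz": 0}, {"tx": 0, "ty": 0, "tz": 0.0009, "rx": 0, "ry": 0, "rz": 0}, {"tx": 0, "ty": 0, "tz": 0.0012, "rx": 0, "ry": 0, "rz": 0}, {"tx": 0, "ty": 0, "tz": 0.0012, "rx": 0, "ry": 0, "rz": 0}])

```text
time_s: 9.05
position: [0.5065, 0.1299, 0.111]
ee_rot: [3.132, 0.239, -0.0]
wrist_force: [0.1, -0.7, -2.2]
gripper_width: 0.0293
```

Call:
send_rows(series=[{"tx": 0, "ty": 0, "tz": 0.0003, "rx": 0, "ry": 0, "rz": 0}, {"tx": 0, "ty": 0, "tz": 0.0006, "rx": 0, "ry": 0, "rz": 0}, {"tx": 0, "ty": 0, "tz": 0.0008, "rx": 0, "ry": 0, "rz": 0}, {"tx": 0, "ty": 0, "tz": 0.001, "rx": 0, "ry": 0, "rz": 0}, {"tx": 0, "ty": 0, "tz": 0.001, "rx": 0, "ry": 0, "rz": 0}])

```text
time_s: 9.55
position: [0.5065, 0.13, 0.11]
ee_rot: [-3.132, -0.239, 0.0]
wrist_force: [-0.0, -0.3, -1.9]
gripper_width: 0.0289
```

Call:
send_rows(series=[{"tx": 0, "ty": 0, "tz": 0.0003, "rx": 0, "ry": 0, "rz": 0}, {"tx": 0, "ty": 0, "tz": 0.0006, "rx": 0, "ry": 0, "rz": 0}, {"tx": 0, "ty": 0, "tz": 0.0008, "rx": 0, "ry": 0, "rz": 0}, {"tx": 0, "ty": 0, "tz": 0.001, "rx": 0, "ry": 0, "rz": 0}, {"tx": 0, "ty": 0, "tz": 0.001, "rx": 0, "ry": 0, "rz": 0}])

```text
time_s: 10.05
position: [0.5068, 0.13, 0.1098]
ee_rot: [-3.132, -0.239, -0.001]
wrist_force: [-2.8, -1.2, 4.9]
gripper_width: 0.0294
```

```bash
python3 -c "
from h import *
s=r.state();print(s['wrist_force'].round(2),s['joint_torque'],s['wrist_torque'])
go(dk(0,.126,.117),.15)"
```

```text
[-2.83 -1.21  4.94] [-1.05798477e-01 -3.43879437e+01 -3.05708206e+01  4.30585525e-02
 -9.29615255e-01 -2.48849712e-03] [-0.18394292  0.53164643 -0.06805336]
shift mm [-1.2  0.8 -7.2] rot deg [-0.   -0.02  0.13]
```

Stone 1 touches at TCP z ≈ 109.8 mm, with about 7 N of contact force. Next is stone 2.

Call:
send_rows(series=[{"tx": -0.001, "ty": 0.001, "tz": -0.014, "rx": 0, "ry": 0, "rz": 0}, {"tx": -0.001, "ty": 0.03, "tz": -0.016, "rx": 0, "ry": 0, "rz": 0}, {"tx": -0.001, "ty": 0.065, "tz": -0.016, "rx": 0, "ry": 0, "rz": 0}, {"tx": -0.001, "ty": 0.085, "tz": -0.012, "rx": 0, "ry": 0, "rz": 0}, {"tx": -0.001, "ty": 0.085, "tz": -0.008, "rx": 0, "ry": 0, "rz": 0}])

```text
time_s: 10.55
position: [0.5193, 0.0437, 0.1177]
ee_rot: [3.132, 0.235, 0.003]
wrist_force: [0.3, -0.0, -2.0]
gripper_width: 0.0291
```

Call:
send_rows(series=[{"tx": 0, "ty": 0, "tz": 0.0005, "rx": 0, "ry": 0, "rz": 0}, {"tx": 0, "ty": 0, "tz": 0.001, "rx": 0, "ry": 0, "rz": 0}, {"tx": 0, "ty": 0, "tz": 0.0015, "rx": 0, "ry": 0, "rz": 0}, {"tx": 0, "ty": 0, "tz": 0.002, "rx": 0, "ry": 0, "rz": 0}, {"tx": 0, "ty": 0, "tz": 0.002, "rx": 0, "ry": 0, "rz": 0}])

```text
time_s: 11.05
position: [0.5184, 0.0463, 0.115]
ee_rot: [-3.132, -0.24, -0.0]
wrist_force: [0.2, -0.5, -1.4]
gripper_width: 0.0293
```

Call:
send_rows(series=[{"tx": 0, "ty": 0, "tz": 0.0004, "rx": 0, "ry": 0, "rz": 0}, {"tx": 0, "ty": 0, "tz": 0.0008, "rx": 0, "ry": 0, "rz": 0}, {"tx": 0, "ty": 0, "tz": 0.0012, "rx": 0, "ry": 0, "rz": 0}, {"tx": 0, "ty": 0, "tz": 0.0014, "rx": 0, "ry": 0, "rz": 0}, {"tx": 0, "ty": 0, "tz": 0.0014, "rx": 0, "ry": 0, "rz": 0}])

```text
time_s: 11.55
position: [0.5184, 0.0458, 0.1135]
ee_rot: [-3.132, -0.239, 0.0]
wrist_force: [0.3, -0.4, -2.3]
gripper_width: 0.0293
```

```bash
python3 -c "
from h import *
go(dk(0,.042,.11),.15)"
```

```text
shift mm [-0.2 -0.3  3.5] rot deg [-0.    0.01  0.12]
```

Call:
send_rows(series=[{"tx": 0, "ty": 0, "tz": 0.0005, "rx": 0, "ry": 0, "rz": 0}, {"tx": 0, "ty": 0, "tz": 0.001, "rx": 0, "ry": 0, "rz": 0}, {"tx": 0, "ty": 0, "tz": 0.0015, "rx": 0, "ry": 0, "rz": 0}, {"tx": 0, "ty": 0, "tz": 0.002, "rx": 0, "ry": 0, "rz": 0}, {"tx": 0, "ty": 0, "tz": 0.002, "rx": 0, "ry": 0, "rz": 0}])

```text
time_s: 12.05
position: [0.5184, 0.0458, 0.1115]
ee_rot: [3.132, 0.239, -0.0]
wrist_force: [-0.1, 0.2, -2.3]
gripper_width: 0.0288
```

Call:
send_rows(series=[{"tx": 0, "ty": 0, "tz": 0.0003, "rx": 0, "ry": 0, "rz": 0}, {"tx": 0, "ty": 0, "tz": 0.0006, "rx": 0, "ry": 0, "rz": 0}, {"tx": 0, "ty": 0, "tz": 0.0008, "rx": 0, "ry": 0, "rz": 0}, {"tx": 0, "ty": 0, "tz": 0.001, "rx": 0, "ry": 0, "rz": 0}, {"tx": 0, "ty": 0, "tz": 0.001, "rx": 0, "ry": 0, "rz": 0}])

```text
time_s: 12.55
position: [0.5184, 0.0458, 0.1106]
ee_rot: [3.132, 0.239, -0.0]
wrist_force: [-0.6, -0.6, -1.5]
gripper_width: 0.0289
```

Call:
send_rows(series=[{"tx": 0, "ty": 0, "tz": 0.0003, "rx": 0, "ry": 0, "rz": 0}, {"tx": 0, "ty": 0, "tz": 0.0006, "rx": 0, "ry": 0, "rz": 0}, {"tx": 0, "ty": 0, "tz": 0.0008, "rx": 0, "ry": 0, "rz": 0}, {"tx": 0, "ty": 0, "tz": 0.001, "rx": 0, "ry": 0, "rz": 0}, {"tx": 0, "ty": 0, "tz": 0.001, "rx": 0, "ry": 0, "rz": 0}])

```text
time_s: 13.05
position: [0.5187, 0.0458, 0.1102]
ee_rot: [3.132, 0.239, 0.001]
wrist_force: [-2.9, -1.0, 4.7]
gripper_width: 0.029
```

Stone 2 touches at ≈ 110.2 mm. Next is stone 3.

Call:
send_rows(series=[{"tx": 0, "ty": 0.001, "tz": -0.014, "rx": 0, "ry": 0, "rz": 0}, {"tx": 0, "ty": 0.03, "tz": -0.016, "rx": 0, "ry": 0, "rz": 0}, {"tx": 0, "ty": 0.064, "tz": -0.016, "rx": 0, "ry": 0, "rz": 0}, {"tx": 0, "ty": 0.084, "tz": -0.012, "rx": 0, "ry": 0, "rz": 0}, {"tx": 0, "ty": 0.084, "tz": -0.008, "rx": 0, "ry": 0, "rz": 0}])

```text
time_s: 13.55
position: [0.5322, -0.0395, 0.1183]
ee_rot: [3.132, 0.235, 0.003]
wrist_force: [-0.5, 0.0, -1.3]
gripper_width: 0.0292
```

Call:
send_rows(series=[{"tx": 0, "ty": 0, "tz": 0.0005, "rx": 0, "ry": 0, "rz": 0}, {"tx": 0, "ty": 0, "tz": 0.001, "rx": 0, "ry": 0, "rz": 0}, {"tx": 0, "ty": 0, "tz": 0.0015, "rx": 0, "ry": 0, "rz": 0}, {"tx": 0, "ty": 0, "tz": 0.002, "rx": 0, "ry": 0, "rz": 0}, {"tx": 0, "ty": 0, "tz": 0.0025, "rx": 0, "ry": 0, "rz": 0}])

```text
time_s: 14.05
position: [0.5312, -0.0367, 0.1152]
ee_rot: [-3.132, -0.24, -0.0]
wrist_force: [-0.6, 0.1, -2.0]
gripper_width: 0.0292
```

Call:
send_rows(series=[{"tx": 0, "ty": 0, "tz": 0.0004, "rx": 0, "ry": 0, "rz": 0}, {"tx": 0, "ty": 0, "tz": 0.0008, "rx": 0, "ry": 0, "rz": 0}, {"tx": 0, "ty": 0, "tz": 0.0012, "rx": 0, "ry": 0, "rz": 0}, {"tx": 0, "ty": 0, "tz": 0.0014, "rx": 0, "ry": 0, "rz": 0}, {"tx": 0, "ty": 0, "tz": 0.0014, "rx": 0, "ry": 0, "rz": 0}])

```text
time_s: 14.55
position: [0.5312, -0.0373, 0.1137]
ee_rot: [-3.133, -0.239, 0.0]
wrist_force: [0.1, 0.1, -2.6]
gripper_width: 0.0289
```

```bash
python3 -c "
from h import *
go(dk(0,-.042,.11),.15)"
```

```text
shift mm [-0.3 -0.3  3.7] rot deg [-0.    0.01  0.12]
```

Call:
send_rows(series=[{"tx": 0, "ty": 0, "tz": 0.0006, "rx": 0, "ry": 0, "rz": 0}, {"tx": 0, "ty": 0, "tz": 0.0012, "rx": 0, "ry": 0, "rz": 0}, {"tx": 0, "ty": 0, "tz": 0.0018, "rx": 0, "ry": 0, "rz": 0}, {"tx": 0, "ty": 0, "tz": 0.0024, "rx": 0, "ry": 0, "rz": 0}, {"tx": 0, "ty": 0, "tz": 0.003, "rx": 0, "ry": 0, "rz": 0}])

```text
time_s: 15.05
position: [0.5312, -0.0372, 0.1106]
ee_rot: [-3.132, -0.239, 0.0]
wrist_force: [0.4, -1.1, -1.9]
gripper_width: 0.0285
```

Call:
send_rows(series=[{"tx": 0, "ty": 0, "tz": 0.0003, "rx": 0, "ry": 0, "rz": 0}, {"tx": 0, "ty": 0, "tz": 0.0006, "rx": 0, "ry": 0, "rz": 0}, {"tx": 0, "ty": 0, "tz": 0.0008, "rx": 0, "ry": 0, "rz": 0}, {"tx": 0, "ty": 0, "tz": 0.001, "rx": 0, "ry": 0, "rz": 0}, {"tx": 0, "ty": 0, "tz": 0.001, "rx": 0, "ry": 0, "rz": 0}])

```text
time_s: 15.55
position: [0.5312, -0.0372, 0.1097]
ee_rot: [-3.133, -0.239, 0.0]
wrist_force: [0.6, 0.2, -1.1]
gripper_width: 0.0291
```

Call:
send_rows(series=[{"tx": 0, "ty": 0, "tz": 0.0003, "rx": 0, "ry": 0, "rz": 0}, {"tx": 0, "ty": 0, "tz": 0.0006, "rx": 0, "ry": 0, "rz": 0}, {"tx": 0, "ty": 0, "tz": 0.0008, "rx": 0, "ry": 0, "rz": 0}, {"tx": 0, "ty": 0, "tz": 0.001, "rx": 0, "ry": 0, "rz": 0}, {"tx": 0, "ty": 0, "tz": 0.001, "rx": 0, "ry": 0, "rz": 0}])

```text
time_s: 16.05
position: [0.5314, -0.0373, 0.1093]
ee_rot: [3.132, 0.239, 0.001]
wrist_force: [-2.4, -1.2, 3.2]
gripper_width: 0.0296
```

Stone 3 touches at ≈ 109.3 mm. Stone 4 next, stepping down from higher up.

Call:
send_rows(series=[{"tx": 0, "ty": 0.001, "tz": -0.016, "rx": 0, "ry": 0, "rz": 0}, {"tx": 0, "ty": 0.03, "tz": -0.019, "rx": 0, "ry": 0, "rz": 0}, {"tx": 0, "ty": 0.064, "tz": -0.019, "rx": 0, "ry": 0, "rz": 0}, {"tx": 0, "ty": 0.084, "tz": -0.015, "rx": 0, "ry": 0, "rz": 0}, {"tx": 0, "ty": 0.084, "tz": -0.01, "rx": 0, "ry": 0, "rz": 0}])

```text
time_s: 16.55
position: [0.5447, -0.1226, 0.1187]
ee_rot: [3.132, 0.235, 0.002]
wrist_force: [0.4, 0.5, -2.6]
gripper_width: 0.0292
```

Call:
send_rows(series=[{"tx": 0, "ty": 0, "tz": 0.0005, "rx": 0, "ry": 0, "rz": 0}, {"tx": 0, "ty": 0, "tz": 0.001, "rx": 0, "ry": 0, "rz": 0}, {"tx": 0, "ty": 0, "tz": 0.0015, "rx": 0, "ry": 0, "rz": 0}, {"tx": 0, "ty": 0, "tz": 0.002, "rx": 0, "ry": 0, "rz": 0}, {"tx": 0, "ty": 0, "tz": 0.002, "rx": 0, "ry": 0, "rz": 0}])

```text
time_s: 17.05
position: [0.544, -0.1197, 0.1168]
ee_rot: [3.132, 0.24, 0.0]
wrist_force: [-0.1, -0.5, -2.2]
gripper_width: 0.0292
```

Call:
send_rows(series=[{"tx": 0, "ty": 0, "tz": 0.0003, "rx": 0, "ry": 0, "rz": 0}, {"tx": 0, "ty": 0, "tz": 0.0006, "rx": 0, "ry": 0, "rz": 0}, {"tx": 0, "ty": 0, "tz": 0.0008, "rx": 0, "ry": 0, "rz": 0}, {"tx": 0, "ty": 0, "tz": 0.001, "rx": 0, "ry": 0, "rz": 0}, {"tx": 0, "ty": 0, "tz": 0.001, "rx": 0, "ry": 0, "rz": 0}])

```text
time_s: 17.55
position: [0.5439, -0.1203, 0.1157]
ee_rot: [-3.132, -0.239, 0.0]
wrist_force: [0.3, -0.0, -1.2]
gripper_width: 0.0294
```

```bash
python3 -c "
from h import *
go(dk(0,-.126,.11),.15)"
```

```text
shift mm [-0.5 -0.3  5.7] rot deg [-0.    0.    0.12]
```

Call:
send_rows(series=[{"tx": 0, "ty": 0, "tz": 0.0003, "rx": 0, "ry": 0, "rz": 0}, {"tx": 0, "ty": 0, "tz": 0.0006, "rx": 0, "ry": 0, "rz": 0}, {"tx": 0, "ty": 0, "tz": 0.0008, "rx": 0, "ry": 0, "rz": 0}, {"tx": 0, "ty": 0, "tz": 0.001, "rx": 0, "ry": 0, "rz": 0}, {"tx": 0, "ty": 0, "tz": 0.001, "rx": 0, "ry": 0, "rz": 0}])

```text
time_s: 18.05
position: [0.5439, -0.1203, 0.1147]
ee_rot: [-3.132, -0.239, 0.0]
wrist_force: [0.4, -0.3, -2.0]
gripper_width: 0.029
```

Call:
send_rows(series=[{"tx": 0, "ty": 0, "tz": 0.0003, "rx": 0, "ry": 0, "rz": 0}, {"tx": 0, "ty": 0, "tz": 0.0006, "rx": 0, "ry": 0, "rz": 0}, {"tx": 0, "ty": 0, "tz": 0.0008, "rx": 0, "ry": 0, "rz": 0}, {"tx": 0, "ty": 0, "tz": 0.001, "rx": 0, "ry": 0, "rz": 0}, {"tx": 0, "ty": 0, "tz": 0.001, "rx": 0, "ry": 0, "rz": 0}])

```text
time_s: 18.55
position: [0.5441, -0.1204, 0.1143]
ee_rot: [3.132, 0.239, 0.001]
wrist_force: [-2.3, 0.2, 2.9]
gripper_width: 0.029
```

Stone 4 touches at ≈ 114.3 mm against 109.8, 110.2 and 109.3, so it is the proud one, 4–5 mm higher. Next I park the feeler on the pad.

Call:
send_rows(series=[{"tx": 0, "ty": 0, "tz": -0.015, "rx": 0, "ry": 0, "rz": 0}, {"tx": 0, "ty": 0, "tz": -0.035, "rx": 0, "ry": 0, "rz": 0}, {"tx": -0.005, "ty": 0.02, "tz": -0.045, "rx": 0, "ry": 0, "rz": 0}, {"tx": -0.022, "ty": 0.05, "tz": -0.045, "rx": 0, "ry": 0, "rz": 0}, {"tx": -0.043, "ty": 0.08, "tz": -0.045, "rx": 0, "ry": 0, "rz": 0}])

```text
time_s: 19.05
position: [0.5146, -0.2067, 0.1603]
ee_rot: [3.131, 0.242, 0.004]
wrist_force: [-0.5, -0.5, -2.2]
gripper_width: 0.0292
```

```bash
python3 -c "
from h import *
go((.4385,-.3357,.105),.15)"
```

```text
shift mm [-95.1 115.8  55.3] rot deg [ 0.08 -0.15  0.23]
```

Call:
send_rows(series=[{"tx": -0.03, "ty": 0.035, "tz": 0, "rx": 0, "ry": 0, "rz": 0}, {"tx": -0.06, "ty": 0.07, "tz": 0.01, "rx": 0, "ry": 0, "rz": 0}, {"tx": -0.085, "ty": 0.1, "tz": 0.025, "rx": 0, "ry": 0, "rz": 0}, {"tx": -0.095, "ty": 0.115, "tz": 0.045, "rx": 0, "ry": 0, "rz": 0}, {"tx": -0.095, "ty": 0.115, "tz": 0.055, "rx": 0, "ry": 0, "rz": 0}])

```text
time_s: 19.55
position: [0.4355, -0.3357, 0.1029]
ee_rot: [-3.133, -0.233, 0.001]
wrist_force: [0.4, 0.9, -1.8]
gripper_width: 0.0294
```

Call:
send_rows(series=[{"tx": 0, "ty": 0, "tz": 0.004, "rx": 0, "ry": 0, "rz": 0}, {"tx": 0, "ty": 0, "tz": 0.01, "rx": 0, "ry": 0, "rz": 0}, {"tx": 0, "ty": 0, "tz": 0.016, "rx": 0, "ry": 0, "rz": 0}, {"tx": 0, "ty": 0, "tz": 0.02, "rx": 0, "ry": 0, "rz": 0}, {"tx": 0, "ty": 0, "tz": 0.02, "rx": 0, "ry": 0, "rz": 0}])

```text
time_s: 20.05
position: [0.4372, -0.3331, 0.0833]
ee_rot: [-3.132, -0.241, 0.001]
wrist_force: [-0.6, 0.3, -2.6]
gripper_width: 0.0294
```

```bash
python3 -c "
from h import *
go((.4385,-.3357,.077),.15)"
```

```text
shift mm [0.8 2.8 6.3] rot deg [-0.04  0.03  0.19]
```

Call:
send_rows(series=[{"tx": 0.001, "ty": 0.002, "tz": 0.001, "rx": 0, "ry": 0, "rz": 0}, {"tx": 0.001, "ty": 0.0025, "tz": 0.002, "rx": 0, "ry": 0, "rz": 0}, {"tx": 0.001, "ty": 0.0025, "tz": 0.003, "rx": 0, "ry": 0, "rz": 0}, {"tx": 0.001, "ty": 0.0025, "tz": 0.004, "rx": 0, "ry": 0, "rz": 0}, {"tx": 0.001, "ty": 0.0025, "tz": 0.004, "rx": 0, "ry": 0, "rz": 0}])

```text
time_s: 20.55
position: [0.4383, -0.3362, 0.0796]
ee_rot: [-3.132, -0.239, 0.0]
wrist_force: [0.4, -0.1, -1.8]
gripper_width: 0.0291
```

Call:
send_rows(series=[{"tx": 0, "ty": 0, "tz": 0.0004, "rx": 0, "ry": 0, "rz": 0}, {"tx": 0, "ty": 0, "tz": 0.0008, "rx": 0, "ry": 0, "rz": 0}, {"tx": 0, "ty": 0, "tz": 0.0012, "rx": 0, "ry": 0, "rz": 0}, {"tx": 0, "ty": 0, "tz": 0.0015, "rx": 0, "ry": 0, "rz": 0}, {"tx": 0, "ty": 0, "tz": 0.0015, "rx": 0, "ry": 0, "rz": 0}])

```text
time_s: 21.05
position: [0.4384, -0.3362, 0.0782]
ee_rot: [-3.132, -0.239, 0.0]
wrist_force: [0.3, -0.2, -2.0]
gripper_width: 0.0289
```

Call:
send_rows(series=[{"tx": 0, "ty": 0, "tz": 0.0003, "rx": 0, "ry": 0, "rz": 0}, {"tx": 0, "ty": 0, "tz": 0.0006, "rx": 0, "ry": 0, "rz": 0}, {"tx": 0, "ty": 0, "tz": 0.0009, "rx": 0, "ry": 0, "rz": 0}, {"tx": 0, "ty": 0, "tz": 0.001, "rx": 0, "ry": 0, "rz": 0}, {"tx": 0, "ty": 0, "tz": 0.001, "rx": 0, "ry": 0, "rz": 0}])

```text
time_s: 21.55
position: [0.4385, -0.3363, 0.0773]
ee_rot: [3.132, 0.239, -0.0]
wrist_force: [-0.9, -0.6, -1.1]
gripper_width: 0.0293
```

Nearly touching (−1.1 N against −2 N free), so half a millimetre more.

Call:
send_rows(series=[{"tx": 0, "ty": 0, "tz": 0.0002, "rx": 0, "ry": 0, "rz": 0}, {"tx": 0, "ty": 0, "tz": 0.0004, "rx": 0, "ry": 0, "rz": 0}, {"tx": 0, "ty": 0, "tz": 0.0005, "rx": 0, "ry": 0, "rz": 0}, {"tx": 0, "ty": 0, "tz": 0.0005, "rx": 0, "ry": 0, "rz": 0}, {"tx": 0, "ty": 0, "tz": 0.0005, "rx": 0, "ry": 0, "rz": 0}])

```text
time_s: 22.05
position: [0.4386, -0.3366, 0.0773]
ee_rot: [3.132, 0.239, 0.001]
wrist_force: [-3.2, 0.1, 4.8]
gripper_width: 0.0291
```

```bash
python3 -c "
from h import *
s=r.state();print(s['wrist_force'])
im,d,c=cam('side');u=proj(c,(.438,-.336,.03)).astype(int)
cv2.imwrite('pics/p.png',cv2.resize(im[u[1]-60:u[1]+50,u[0]-70:u[0]+70,::-1],None,fx=4,fy=4,interpolation=2))"
```

```text
[-3.16689553  0.12460492  4.83361359]
```

View pics/p.png

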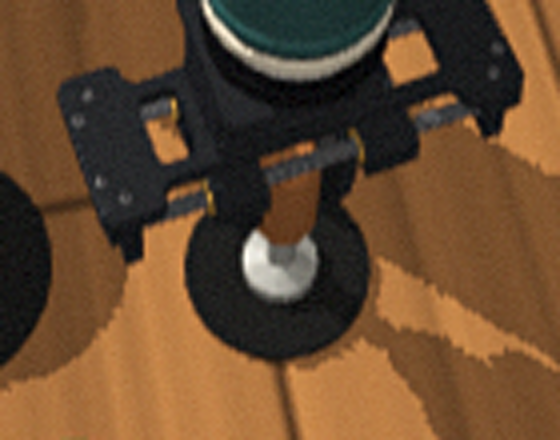

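The foot stands flat in the middle of the pad: foot ~(280,265), pad ~(278,268) in the crop. I'll release it and rise.

Call:
send_rows(series=[{"tx": 0, "ty": 0, "tz": 0, "rx": 0, "ry": 0, "rz": 0}, {"tx": 0, "ty": 0, "tz": 0, "rx": 0, "ry": 0, "rz": 0}, {"tx": 0, "ty": 0, "tz": 0, "rx": 0, "ry": 0, "rz": 0}, {"tx": 0, "ty": 0, "tz": 0, "rx": 0, "ry": 0, "rz": 0}, {"tx": 0, "ty": 0, "tz": 0, "rx": 0, "ry": 0, "rz": 0}], claw=0.088)

```text
time_s: 22.6
position: [0.4384, -0.3362, 0.0765]
ee_rot: [-3.132, -0.239, 0.0]
wrist_force: [0.8, 0.3, 0.2]
gripper_width: 0.0667
```

Call:
send_rows(series=[{"tx": 0, "ty": 0, "tz": 0, "rx": 0, "ry": 0, "rz": 0}, {"tx": 0, "ty": 0, "tz": -0.005, "rx": 0, "ry": 0, "rz": 0}, {"tx": 0, "ty": 0, "tz": -0.02, "rx": 0, "ry": 0, "rz": 0}, {"tx": 0, "ty": 0, "tz": -0.05, "rx": 0, "ry": 0, "rz": 0}, {"tx": 0, "ty": 0, "tz": -0.09, "rx": 0, "ry": 0, "rz": 0}])

```text
time_s: 23.1
position: [0.4374, -0.3353, 0.1669]
ee_rot: [-3.13, -0.239, 0.004]
wrist_force: [1.1, -1.2, 0.5]
gripper_width: 0.088
```

Call:
send_rows(series=[{"tx": 0, "ty": 0, "tz": -0.04, "rx": 0, "ry": 0, "rz": 0}, {"tx": 0, "ty": 0, "tz": -0.04, "rx": 0, "ry": 0, "rz": 0}, {"tx": 0, "ty": 0, "tz": -0.04, "rx": 0, "ry": 0, "rz": 0}, {"tx": 0, "ty": 0, "tz": -0.04, "rx": 0, "ry": 0, "rz": 0}, {"tx": 0, "ty": 0, "tz": -0.04, "rx": 0, "ry": 0, "rz": 0}], claw=0.0)

```text
time_s: 23.6
position: [0.4375, -0.3355, 0.205]
ee_rot: [-3.13, -0.239, 0.004]
wrist_force: [-0.1, -1.2, 0.5]
gripper_width: 0.0499
```

```bash
python3 -c "
from h import *
go(dk(.145,-.126,.20),.15);print(dk(.145,-.126,.2))"
```

```text
shift mm [ 282.3 -196.5    4.9] rot deg [-0.14  0.12  0.12]
[ 0.68670101 -0.09841663  0.2       ]
```

Call:
send_rows(series=[{"tx": 0.04, "ty": -0.028, "tz": 0, "rx": 0, "ry": 0, "rz": 0}, {"tx": 0.08, "ty": -0.056, "tz": 0, "rx": 0, "ry": 0, "rz": 0}, {"tx": 0.12, "ty": -0.084, "tz": 0, "rx": 0, "ry": 0, "rz": 0}, {"tx": 0.16, "ty": -0.112, "tz": 0, "rx": 0, "ry": 0, "rz": 0}, {"tx": 0.2, "ty": -0.14, "tz": 0, "rx": 0, "ry": 0, "rz": 0}])

```text
time_s: 24.1
position: [0.6152, -0.1658, 0.2048]
ee_rot: [-3.132, -0.239, 0.005]
wrist_force: [-0.3, -1.0, -0.4]
gripper_width: 0.0105
```

Call:
send_rows(series=[{"tx": 0.035, "ty": -0.025, "tz": 0, "rx": 0, "ry": 0, "rz": 0}, {"tx": 0.06, "ty": -0.042, "tz": 0, "rx": 0, "ry": 0, "rz": 0}, {"tx": 0.076, "ty": -0.053, "tz": 0, "rx": 0, "ry": 0, "rz": 0}, {"tx": 0.082, "ty": -0.056, "tz": 0, "rx": 0, "ry": 0, "rz": 0}, {"tx": 0.082, "ty": -0.056, "tz": 0, "rx": 0, "ry": 0, "rz": 0}])

```text
time_s: 24.6
position: [0.6872, -0.0998, 0.2056]
ee_rot: [-3.132, -0.24, 0.003]
wrist_force: [-0.4, 0.6, 0.9]
gripper_width: 0.0004
```

```bash
python3 -c "
from h import *
go(dk(.145,-.126,.098),.15);print(r.state()['gripper_width'],dk(.145,-.126,.2))"
```

```text
shift mm [ -0.   -1.4 107.6] rot deg [-0.01  0.11  0.16]
0.000377617884780948 [ 0.68670101 -0.09841663  0.2       ]
```

Descend behind stop 4, then draw slowly toward the stones.

Call:
send_rows(series=[{"tx": 0, "ty": -0.001, "tz": 0.03, "rx": 0, "ry": 0, "rz": 0}, {"tx": 0, "ty": -0.001, "tz": 0.06, "rx": 0, "ry": 0, "rz": 0}, {"tx": 0, "ty": -0.001, "tz": 0.09, "rx": 0, "ry": 0, "rz": 0}, {"tx": 0, "ty": -0.001, "tz": 0.107, "rx": 0, "ry": 0, "rz": 0}, {"tx": 0, "ty": -0.001, "tz": 0.107, "rx": 0, "ry": 0, "rz": 0}])

```text
time_s: 25.1
position: [0.684, -0.0997, 0.0962]
ee_rot: [-3.131, -0.236, 0.01]
wrist_force: [-0.8, -0.3, 0.3]
gripper_width: 0.0004
```

Call:
send_rows(series=[{"tx": -0.006, "ty": 0, "tz": 0, "rx": 0, "ry": 0, "rz": 0}, {"tx": -0.012, "ty": 0, "tz": 0, "rx": 0, "ry": 0, "rz": 0}, {"tx": -0.018, "ty": 0, "tz": 0, "rx": 0, "ry": 0, "rz": 0}, {"tx": -0.024, "ty": 0, "tz": 0, "rx": 0, "ry": 0, "rz": 0}, {"tx": -0.03, "ty": 0, "tz": 0, "rx": 0, "ry": 0, "rz": 0}])

```text
time_s: 25.6
position: [0.6576, -0.1034, 0.1007]
ee_rot: [3.132, 0.239, 0.002]
wrist_force: [0.4, 0.1, 0.8]
gripper_width: 0.0007
```

Call:
send_rows(series=[{"tx": -0.006, "ty": 0, "tz": 0, "rx": 0, "ry": 0, "rz": 0}, {"tx": -0.012, "ty": 0, "tz": 0, "rx": 0, "ry": 0, "rz": 0}, {"tx": -0.018, "ty": 0, "tz": 0, "rx": 0, "ry": 0, "rz": 0}, {"tx": -0.024, "ty": 0, "tz": 0, "rx": 0, "ry": 0, "rz": 0}, {"tx": -0.03, "ty": 0, "tz": 0, "rx": 0, "ry": 0, "rz": 0}])

```text
time_s: 26.1
position: [0.6274, -0.1079, 0.0995]
ee_rot: [-3.132, -0.239, 0.001]
wrist_force: [-0.6, 1.1, 0.5]
gripper_width: 0.0005
```

Call:
send_rows(series=[{"tx": -0.006, "ty": 0, "tz": 0, "rx": 0, "ry": 0, "rz": 0}, {"tx": -0.012, "ty": 0, "tz": 0, "rx": 0, "ry": 0, "rz": 0}, {"tx": -0.018, "ty": 0, "tz": 0, "rx": 0, "ry": 0, "rz": 0}, {"tx": -0.024, "ty": 0, "tz": 0, "rx": 0, "ry": 0, "rz": 0}, {"tx": -0.03, "ty": 0, "tz": 0, "rx": 0, "ry": 0, "rz": 0}])

```text
time_s: 26.6
position: [0.5979, -0.1125, 0.0997]
ee_rot: [3.132, 0.239, 0.0]
wrist_force: [-0.1, -0.3, 0.4]
gripper_width: -0.0001
```

```bash
python3 -c "
from h import *
im,d,c=cam('side');go(dk(.0,-.126,.2),.15)
cv2.imwrite('pics/f.png',cv2.resize(im[140:340,280:460,::-1],None,fx=3,fy=3,interpolation=2))"
```

```text
shift mm [ -54.2   -0.7 -100.4] rot deg [-0.01  0.07  0.12]
```

View pics/f.png

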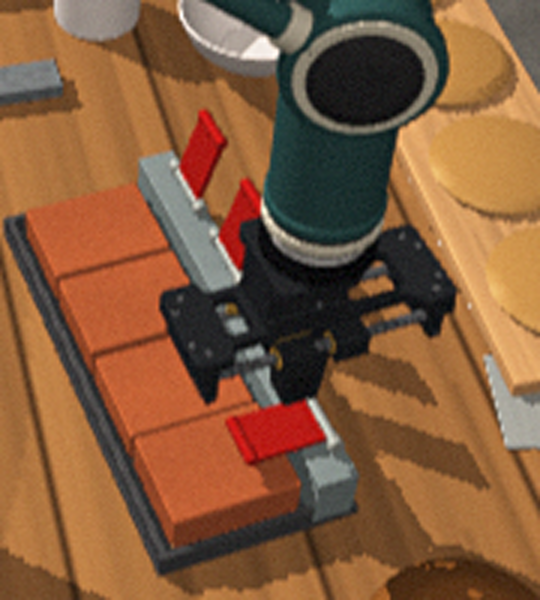

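Stop 4 lies down over stone 4's edge, at about (285,430) in the crop. I'll lift straight up, back away and check.

Call:
send_rows(series=[{"tx": 0, "ty": 0, "tz": -0.03, "rx": 0, "ry": 0, "rz": 0}, {"tx": 0, "ty": 0, "tz": -0.07, "rx": 0, "ry": 0, "rz": 0}, {"tx": 0, "ty": 0, "tz": -0.11, "rx": 0, "ry": 0, "rz": 0}, {"tx": -0.03, "ty": 0, "tz": -0.14, "rx": 0, "ry": 0, "rz": 0}, {"tx": -0.06, "ty": 0, "tz": -0.15, "rx": 0, "ry": 0, "rz": 0}])

```text
time_s: 27.15
position: [0.5409, -0.1221, 0.2544]
ee_rot: [3.13, 0.24, 0.011]
wrist_force: [0.5, -0.0, 0.1]
gripper_width: 0.0001
```

Call:
send_rows(series=[{"tx": -0.03, "ty": -0.035, "tz": 0, "rx": 0, "ry": 0, "rz": 0}, {"tx": -0.06, "ty": -0.075, "tz": 0, "rx": 0, "ry": 0, "rz": 0}, {"tx": -0.08, "ty": -0.115, "tz": 0, "rx": 0, "ry": 0, "rz": 0}, {"tx": -0.08, "ty": -0.155, "tz": 0, "rx": 0, "ry": 0, "rz": 0}, {"tx": -0.08, "ty": -0.195, "tz": 0, "rx": 0, "ry": 0, "rz": 0}])

```text
time_s: 27.65
position: [0.4294, 0.0601, 0.2501]
ee_rot: [-3.133, -0.237, -0.003]
wrist_force: [1.3, -0.1, 0.2]
gripper_width: 0.0004
```

Call:
send_rows(series=[{"tx": 0, "ty": -0.04, "tz": 0, "rx": 0, "ry": 0, "rz": 0}, {"tx": 0, "ty": -0.08, "tz": 0, "rx": 0, "ry": 0, "rz": 0}, {"tx": 0, "ty": -0.12, "tz": 0, "rx": 0, "ry": 0, "rz": 0}, {"tx": 0, "ty": -0.15, "tz": 0, "rx": 0, "ry": 0, "rz": 0}, {"tx": 0, "ty": -0.15, "tz": 0, "rx": 0, "ry": 0, "rz": 0}])

```text
time_s: 28.15
position: [0.407, 0.2102, 0.2499]
ee_rot: [-3.131, -0.245, -0.0]
wrist_force: [0.1, -0.1, 0.2]
gripper_width: 0.0005
```

```bash
sed 's/np.load(f"{n}0.npz")/np.load(f"{n}9.npz")/' m.py > m9.py
python3 - <<'E'
from h import *
I=[]
for n in("top","side"):
    im,d,c=cam(n); np.savez(f"{n}9.npz",im=im,d=d); I.append(im[:,:,::-1])
a=cv2.resize(I[0][120:345,100:540],(400,205));b=cv2.resize(I[1][80:480,180:480],(450,600))
cv2.imwrite("pics/z.png",b)
g=np.load("top0.npz")["im"][:,:,::-1]; print(np.abs(g.astype(int)-I[0])[...,:].max(2).mean())
E
python3 m9.py | grep -v fence
```

```text
16.2089453125
top bench z median 0.0029920731086710006
stones z 0.03955839045191367 rect mm ((525.0071411132812, 5.0938568115234375), (99.07415008544922, 331.31512451171875), 8.605042457580566) [0.52205706 0.0106063  0.03965796] 4000
stop [ 0.6285 -0.0294  0.1238] 0.1303 22
stop [0.6128 0.0686 0.121 ] 0.1264 91
stop [ 0.5883 -0.1139  0.0635] 0.0728 147
stop [0.6015 0.1418 0.1199] 0.1261 102
pad? ((434.68896484375, -336.02545166015625), 43.5661735534668) 0.006198449073282708 451
pad? ((271.7188415527344, -303.3132019042969), 59.31428909301758) 0.008381421754003027 1046
handle [ 0.43761478 -0.33223614  0.10969721] [ 0.42334065 -0.35163346  0.06526142] [ 0.45266601 -0.32129229  0.12850493] 160
top [ 0.43820431 -0.33526368  0.11993504] [ 0.4255309  -0.35163346  0.10932281] [ 0.45144819 -0.32181101  0.12850493] 109
cyl [ 0.43832617 -0.33690899] 6.832387629957035e-06
side bench z median 0.0004730099363606244
stones z 0.03774851956704128 rect mm ((523.7954711914062, 3.637481689453125), (101.40726470947266, 334.25927734375), 8.744112968444824) [ 0.52250578 -0.00946677  0.03802023] 4633
stop [0.6011 0.1415 0.1188] 0.1242 232
stop [0.6132 0.0585 0.1185] 0.1238 268
stop [ 0.626  -0.0245  0.1186] 0.1239 302
stop [ 0.6004 -0.1038  0.0613] 0.0639 27
stop [ 0.5694 -0.1161  0.0616] 0.0667 115
stop [ 0.6104 -0.1245  0.0614] 0.0646 22
pad? ((289.7499084472656, -287.4654846191406), 85.39278411865234) 0.006844112162953553 2284
pad? ((428.72320556640625, -349.2887878417969), 60.61635208129883) 0.004685297027690272 1246
handle [ 0.43483921 -0.34410649  0.10331773] [ 0.42166788 -0.35342536  0.05476103] [ 0.45125221 -0.32373118  0.12486595] 424
top [ 0.43576605 -0.34043946  0.11893819] [ 0.42177769 -0.35296044  0.10907656] [ 0.45125221 -0.32373118  0.12486595] 229
cyl [ 0.43686463 -0.33668973] 3.6368729820000774e-05
```

View pics/z.png

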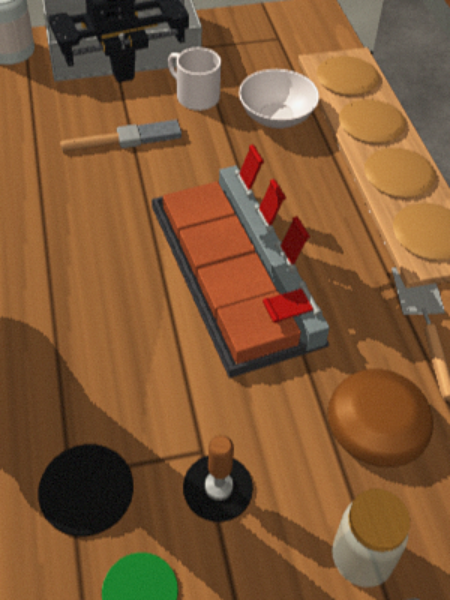

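The picture shows stop 4 down at (290,305), stops 1–3 up, and the feeler upright mid-pad at (218,487). The other things are where they were, and the arm is clear.

```bash
python3 -c "
from workcell import r
print(r.finish_job())"
```

```text
the job is handed in; nothing more can be done
None
```

I found the highest stone by touch, flipped its stop and handed the job in at about 28 s; no verdict is given.

- **Touch readings:** I set the feeler on stones 1 to 4 in order. The TCP height at contact was 109.8, 110.2, 109.3 and 114.3 mm, with about 5–7 N at each touch. Stone 4, the rightmost, is the proud one, and the camera depth agreed.
- **Feeler:** I stood it back on the small black pad before flipping the stop. The final check put its axis at about (0.438, −0.337) m, within about 2 mm of the pad centre at (0.438, −0.336), and it is upright.
- **Stops:** I drew stop 4 over from behind with the closed fingers. It lies level at a height of about 62 mm, and stops 1 to 3 are still up with their tips at about 119–124 mm.
- **Other things:** In the last picture they look unmoved, and the arm is clear. I checked this only by eye.
- **Failed or disagreeing checks:**
  - My first move call was refused as invalid before anything moved.
  - The automatic pad outline in the side view was spoilt by shadow, so I set the pad centre with a separate circle fit that agreed in both cameras.
  - The top camera read about 2 mm higher than the side camera.

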